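# Load the bead-buffing spindle

### The arm

A 6-joint arm with a two-finger parallel gripper is mounted at the origin on the work surface. World frame = base frame: x ahead of the robot, y to its left, z up, the work surface at z = 0. Lengths are in m, angles in rad, forces in N, time in s.
With the tool pointing down it reaches from about 0.375 to 0.9 m from the base axis. Payload 3.1 kg.
Tool frame: the origin (TCP) lies at the very end of the fingers, on their centre line; the grasp point (between the pads) lies 19 mm behind it (robot.tcp_to_grasp is the distance from the TCP to the grasp point, in m); z points along the fingers, y is the line along which they close (so a half turn about z gives the same grasp; the last joint's range is limited). The gripper opens to 87 mm and grips with 3 to 60 N. Pads are 19 mm wide; open, the fingers measure 117 mm over their backs; the gripper's body (75 mm by 190 mm) begins 51 mm behind the grasp point.
Start: joints at [-1.462, 0.527, 1.433, -0, 1.181, -0.178], TCP at [0.177, -0.599, 0.223] pointing down, gripper open.
Joint ranges: [-3.08, 3.08], [-0.75, 2.2], [0.22, 2.44], [-1.43, 4.57], [0, 2.65], [-2.85, 2.85]. Speed limits (rad/s): [2.79, 2.79, 3.14, 3.14, 3.14, 3.14].

### API

Orientations are given as a unit quaternion [x, y, z, w].
In Python, from bench import robot, kinematics, imaging gives the robot as it stands. Calls block until the motion is done:
- robot.move_ptp(position, orientation): joint-space move of the TCP to a pose.
- robot.move_linear(position, max_speed=0.15, rotation=None, threshold=None): straight line of the TCP; rotation=None keeps the orientation; max_speed is the mean speed in m/s. With threshold (N) it stops when the force on the tool has changed by that much, and returns True; else False.
- robot.set_joints(angles): joint-space move.
- robot.ungrasp() and robot.gripper_close(force=None): open the fingers fully, or close them until they stop; force is the grip in N (None keeps the last).
- robot.wait(seconds).
- kinematics.solve_ik(position, orientation): joint angles nearest the present ones, or None.
- robot.sense(): the state.
- imaging.camera(name): name is "side" or "top" or "wrist"; returns a dict with "color" (400x640x3 uint8, red, green, blue), "depth" (400x640 float32, m along the optical axis (not along the pixel's ray), 0 where there is no reading), "vfov" (degrees; the focal length in pixels is half the picture's height over the tangent of half this angle, whatever the lens; pixels are square), "cx", "cy" (the principal point, pixels), "R" (3x3) and "t" (3): a world point X has camera coordinates R X + t. Camera axes: x right, y down, z forward; pixel columns grow to the right and rows downward; lengths in m; the calibration is good to about 2 mm. A picture is of the moment at which its call begins.
A pose or a line that the arm cannot do raises robot.Unreachable and nothing moves.
- robot.sign_off(): hands the job in; it is judged then, once.
Trained networks look in the newest picture that a camera, given by its name, has taken for a name from the list of things; names that differ only in an ending like _2 or _b are one class to them, and where a whole thing is asked for, a point or a joint stands for the part that bears it (a point fixed in the world has none). Each returns a list of dicts, best first, with "score" (0 to 1); they miss things now and then, are a little off and sometimes report something else, mostly with a low value. They report only what shows in the picture. A call takes as long as a camera call. They do not tell look-alikes from the thing itself.
- imaging.masks_of(camera, target): "pixels" (400x640 bool, what is visible of it) and "centre" ([row, column] in pixels, amid what is visible of it).
- imaging.landmark_of(camera, target): "centre" ([row, column] in pixels: a listed point, or the origin of a listed thing).
The state is a dict: "time": time; "joints": joint angles; "qd": joint speeds; "joint_efforts": joint torques, N m; "position": TCP position; "ee_rot": TCP orientation; "force": force on the tool from outside, world axes, zero at the start; "wrist_torque": the same for the moment, N m; "opening": finger opening in m; "grip_force": force on a finger pad.
Only numpy, scipy, OpenCV 4.12 (cv2) and the standard library are available. Lean on these libraries where they do the work, as an engineer would, in place of code of your own. Each camera call takes 0.05 s, during which the arm holds its last target. There are 200 camera calls.

### The job

Load the bead-buffing spindle: slide the big walnut-brown bead onto the rod first and the small turquoise bead after it, then push the orange end cap onto the rod, mouth first, up against the beads until the sprung brass backing plate takes up and the beads sit snugly clamped, and let go. Work gently: do not jam anything on the rod, stop before the spring is driven solid, and leave the glass dish, the pliers and the ring mandrel where they are.

Things in the scene. Friction and masses are not known exactly. Their poses are not given: they have to be found in the camera images.
- spindle: bead-buffing spindle, fixed: grey housing (66 mm wide, 125 mm tall, motor behind) with a level steel rod, on a 90 mm wide, 10 mm thick dark base plate that reaches 80 mm out under the rod. Origin on the table under the middle of the housing's front face; x along the rod, away from the housing, z up. The rod's axis runs 100 mm above the table, its tip is at x = 122 mm
- rod_root (a point): where the rod's axis leaves the housing. On the rod here sit a clamped dark collar and, before it, a round brass backing plate (38 mm across) that slides on a spring. The collar's place changes and is not measured: the plate's front at rest is 16 to 44 mm out from this point and must be felt for. The plate starts to give at 3.5 N, then gives 1 mm per newton and is solid after 2.5 mm (6 N)
- rod_tip (a point): the very end of the rod, on its axis; x points out along the rod. The rod is 10 mm thick and tapers over its last 17 mm to a rounded 6 mm. Its outer 65 mm is split: two halves that spring sideways stand out to 14 mm wide, narrowing over the last 14 mm to 7 mm at the tip; they grip the end cap, while the beads pass over them freely
- big_bead_c (a point): centre of the big walnut-brown wooden bead: eight-sided, 42 mm across flats, 28 mm long along its x axis, with a 16 mm hole through it along x; about 35 g, loose. It lies on the mat on one flat, hole level, its side flats upright; its z axis points up
- small_bead_c (a point): centre of the small turquoise wooden bead: eight-sided, 34 mm across flats, 22 mm long along its x axis, with a 16 mm hole through it along x; about 22 g, loose; lies the same way
- end_cap_c (a point): centre of the orange end cap: eight-sided, 30 mm across flats, 64 mm long along its x axis; about 36 g, loose; lies on the mat on one flat, z up. Its x axis points out of its mouth: a blind 12 mm hole runs 60 mm in from the +x end; the -x end is closed
- end_cap_mouth (a point): centre of the cap's mouth, 32 mm from its centre, x pointing out. Pushed on the split rod end the cap takes a push of up to 15 N to start, then slides with a fairly steady drag of 5 to 10 N and stays where it is left, holding against the spring. The two beads together take up 50 mm of rod between the cap's mouth and the plate
- bead_mat: purple hard silicone bead mat block, fixed, 130 x 270 x 18 mm (x, y, z); origin at the centre of its underside; the beads and the cap start on its flat top in any order, in a row along its y, their holes roughly along y and the cap's mouth towards +y
- bead_dish: round glass bead dish, 96 mm across, 28 mm high, origin under its centre; loose, leave it alone
- pliers: bent-nose pliers with blue handles, lying flat, about 145 mm long, 55 mm wide, 12 mm high; origin under the joint, jaws to +x; loose, leave them alone
- ring_mandrel: wooden ring mandrel standing upright on a round foot 96 mm across, tapering from 25 to 15 mm, 248 mm tall; origin under the foot; loose, leave it alone
- tackle_box: clear plastic tackle-style box with its flip-top lid shut, 132 x 202 x 40 mm; origin under its centre; fixed, not needed
Mind the look-alikes: they are no part of the job. There is more than one size of the part that bears big_bead_c; the job needs the middle-sized.

How it is judged:
On the way, in this order (a step that is already met when the one before it is completed fails the run):
1. the big bead is wholly on the rod, the small one not yet (x of big_bead_c in the frame of spindle between 0.015 and 0.106 m and y of big_bead_c in the frame of spindle between -0.008 and 0.008 m and z of big_bead_c in the frame of spindle between 0.092 and 0.108 m and not (x of small_bead_c in the frame of spindle between 0.015 and 0.13 m and y of small_bead_c in the frame of spindle between -0.008 and 0.008 m and z of small_bead_c in the frame of spindle between 0.092 and 0.108 m) and angle between the x axis of big_bead_c and the x axis of spindle, either way round below 0.3 rad), for 0.2 s.
2. the small bead is on the rod behind the big one (x of big_bead_c in the frame of spindle between 0.015 and 0.106 m and y of big_bead_c in the frame of spindle between -0.008 and 0.008 m and z of big_bead_c in the frame of spindle between 0.092 and 0.108 m and x of small_bead_c in the frame of spindle between 0.015 and 0.112 m and y of small_bead_c in the frame of spindle between -0.008 and 0.008 m and z of small_bead_c in the frame of spindle between 0.092 and 0.108 m and angle between the x axis of small_bead_c and the x axis of spindle, either way round below 0.3 rad), for 0.2 s.
At the end, for the whole second after the job is handed in: Big bead nearest the housing, small bead next, then the cap, on the rod: centres within 8 mm (cap 4 mm) of its axis, aligned to 0.15 rad (cap 0.1); beads and cap touching (centres under 28 and 46 mm apart); the spring clamps them with at least 2 N at every joint; at rest and let go (x of big_bead_c in the frame of spindle between 0.015 and 0.066 m and y of big_bead_c in the frame of spindle between -0.008 and 0.008 m and z of big_bead_c in the frame of spindle between 0.092 and 0.108 m and x of small_bead_c in the frame of spindle between 0.015 and 0.092 m and y of small_bead_c in the frame of spindle between -0.008 and 0.008 m and z of small_bead_c in the frame of spindle between 0.092 and 0.108 m and x of end_cap_c in the frame of spindle between 0.015 and 0.134 m and y of end_cap_c in the frame of spindle between -0.004 and 0.004 m and z of end_cap_c in the frame of spindle between 0.096 and 0.104 m and angle between the x axis of each of big_bead_c, small_bead_c and the x axis of spindle, either way round below 0.15 rad and angle between the x axis of end_cap_c and the x axis of spindle, either way round below 0.1 rad and distance between big_bead_c and small_bead_c between 0.022 and 0.028 m and distance between small_bead_c and end_cap_c below 0.046 m and contact force between each of end_cap, big_bead and small_bead above 2 N and contact force between big_bead and spindle above 2 N and linear speed of each of end_cap, big_bead, small_bead below 0.01 m/s).
It fails at once if the stack is pressed with more than 10 N (the spring is driven solid) (contact force between end_cap and small_bead above 10 N).
It fails at once if a bead is jammed or rammed on the spindle with more than 14 N (contact force between any of big_bead, small_bead and spindle above 14 N).
It fails at once if the cap is forced on the spindle with more than 35 N (contact force between end_cap and spindle above 35 N).
It fails at once if the gripper or arm bears on the spindle with more than 10 N (contact force between the arm and spindle above 10 N).
It fails at once if the dish, the pliers or the mandrel is shifted more than 15 mm, or the mandrel tipped (distance of any of bead_dish, pliers, ring_mandrel from where it was at the start of the episode above 0.015 m or angle between ring_mandrel's own z axis and vertical above 0.2 rad).
It also fails if it takes over 72 s, if anything falls off the work surface, if the arm or the gripper's body presses on something with over 40 N, if the wrist force passes 120 N, or if a joint passes its speed limit or range.

## Working session

There is one attempt and no reset: what is moved stays moved. The work goes in short steps, each a Python script; the robot and the scene stay as the last script left them, time stands still between calls to the robot, and variables do not carry over. Pictures are saved under pics/ and viewed, at most 10 in all, crops included, and the job is handed in when it is done.

```bash
mkdir -p pics; ls
cat > h.py <<'E'
import numpy as np, cv2
from bench import robot, kinematics, imaging
def f(c): return 200/np.tan(np.radians(c["vfov"])/2)
def cloud(c):
    v,u=np.mgrid[0:400,0:640]; d=c["depth"]; F=f(c)
    P=np.stack([(u-c["cx"])/F*d,(v-c["cy"])/F*d,d],-1)
    return (P-c["t"])@c["R"]
def ray(c,rc):
    F=f(c); d=np.array([(rc[1]-c["cx"])/F,(rc[0]-c["cy"])/F,1.])
    return -c["R"].T@c["t"], c["R"].T@d
def proj(c,X):
    p=c["R"]@np.asarray(X)+c["t"]; return np.array([p[1]/p[2]*f(c)+c["cy"],p[0]/p[2]*f(c)+c["cx"]])
def save(c,n): cv2.imwrite("pics/"+n,c["color"][:,:,::-1])
E
cat > a.py <<'E'
from h import *
ims=[]
for n in ["top","side"]:
    c=imaging.camera(n); P=cloud(c); ims.append(c["color"])
    print(n,"cam at",(-c["R"].T@c["t"]).round(3),c["vfov"])
    for t in ["spindle","big_bead_c","small_bead_c","end_cap_c","bead_mat","bead_dish","pliers","ring_mandrel","tackle_box"]:
        for m in imaging.masks_of(n,t):
            if m["score"]<.3: continue
            q=P[m["pixels"]&(c["depth"]>0)]
            if len(q)==0: continue
            print(t,round(m["score"],2),np.round(m["centre"]),m["pixels"].sum(),np.percentile(q,[2,50,98],axis=0).round(3).tolist())
    for t in ["rod_root","rod_tip","end_cap_mouth","end_cap_c","big_bead_c","small_bead_c","spindle"]:
        for m in imaging.landmark_of(n,t):
            if m["score"]<.3: continue
            r,k=np.clip(np.round(m["centre"]).astype(int),0,[399,639]); print(" L",t,round(m["score"],2),np.round(m["centre"],1),P[r,k].round(3))
    np.savez("pics/"+n,**c)
cv2.imwrite("pics/top.png",ims[0][:,:,::-1]); cv2.imwrite("pics/side.png",ims[1][:,:,::-1])
print(robot.sense())
E
python3 a.py
```

```text
pics
top cam at [0.378 0.008 1.084] 57.15350473749174
big_bead_c 0.62 [161. 416.] 98 [[0.639, -0.273, 0.002], [0.652, -0.261, 0.03], [0.669, -0.252, 0.036]]
big_bead_c 0.6 [203. 459.] 347 [[0.496, -0.408, 0.01], [0.522, -0.379, 0.051], [0.552, -0.358, 0.06]]
big_bead_c 0.56 [196. 409.] 208 [[0.527, -0.254, 0.018], [0.547, -0.237, 0.054], [0.569, -0.226, 0.063]]
small_bead_c 0.64 [203. 386.] 98 [[0.517, -0.179, 0.026], [0.531, -0.166, 0.049], [0.547, -0.157, 0.055]]
end_cap_c 0.61 [206. 359.] 261 [[0.505, -0.129, 0.017], [0.52, -0.095, 0.046], [0.538, -0.062, 0.052]]
bead_mat 0.63 [199. 388.] 3533 [[0.475, -0.298, 0.014], [0.539, -0.172, 0.019], [0.601, -0.04, 0.023]]
bead_mat 0.54 [204. 385.] 99 [[0.516, -0.179, 0.025], [0.529, -0.166, 0.049], [0.546, -0.157, 0.055]]
bead_dish 0.78 [130. 326.] 733 [[0.704, -0.046, 0.004], [0.751, -0.004, 0.016], [0.787, 0.038, 0.031]]
pliers 0.57 [133. 412.] 263 [[0.721, -0.327, 0.004], [0.745, -0.267, 0.011], [0.767, -0.193, 0.015]]
ring_mandrel 0.85 [141. 237.] 947 [[0.682, 0.23, 0.01], [0.72, 0.269, 0.022], [0.767, 0.316, 0.245]]
tackle_box 0.88 [
[... 2668 characters left out ...]
045]
{'time': 1.7, 'joints': array([-1.46250757e+00,  5.27535440e-01,  1.43269731e+00,  1.94226556e-06,
        1.18141112e+00, -1.78517862e-01]), 'qd': array([-0.00042328, -0.00273462,  0.00085469, -0.00041147,  0.0034115 ,
        0.00018522]), 'joint_efforts': array([ 1.83575507e-04, -4.39996755e+01, -1.76983863e+01,  6.35595806e-02,
        5.06524206e-02, -1.18612004e-05]), 'position': array([ 0.17682191, -0.59943823,  0.22252746]), 'ee_rot': array([ 9.89735407e-01,  1.42911946e-01,  1.79700311e-06, -2.55635577e-05]), 'force': array([-0.1064777 , -0.34332381,  1.23141363]), 'wrist_torque': array([-0.03668394,  0.01045903, -0.03642859]), 'grip_force': 0.0, 'opening': 0.08684827408449189}
```

Run:
```python
import cv2
s=cv2.imread("pics/side.png"); a=cv2.resize(s[120:380,260:450],None,fx=2.3,fy=2.3,interpolation=cv2.INTER_CUBIC)
t=cv2.imread("pics/top.png"); b=cv2.resize(t[120:240,250:490],(360,180),interpolation=cv2.INTER_CUBIC)
o=cv2.copyMakeBorder(a,0,0,0,360,cv2.BORDER_CONSTANT); o[:180,a.shape[1]:a.shape[1]+360]=b
cv2.imwrite("pics/v1.png",o); print(o.shape)
```

```text
(598, 797, 3)
```

View pics/v1.png

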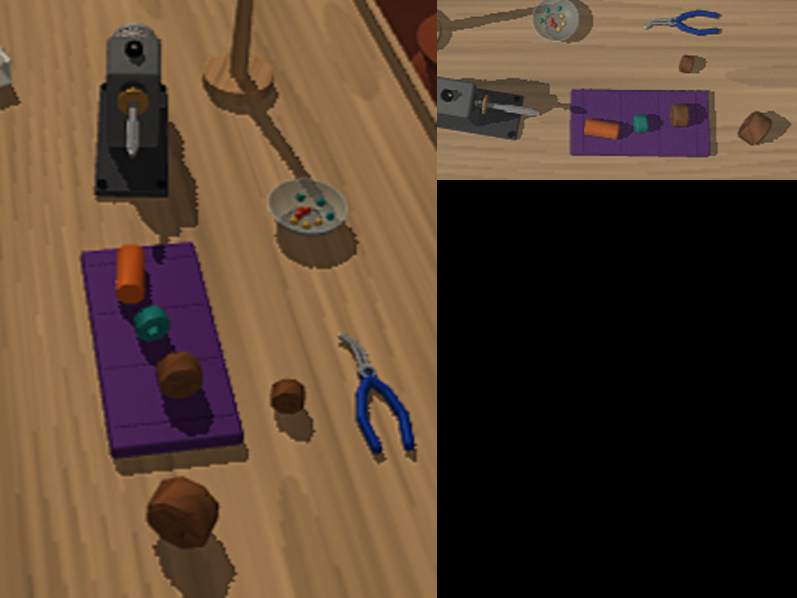

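Three brown candidates in the side view: (343,339) is the large one lying on the table, (291,385) is the small one on the table, and (282,340) is on the mat. The last has its top at z≈0.060, which is the mat's 18 mm plus 42 mm, so it is the one meant. The enlarged crop confirms this. It sits in a row with the turquoise bead at (261,325) and the orange cap at (238,317), and the rod points towards -y. Next I'll take close-ups with the wrist camera.

```bash
cat >> h.py <<'E'
def quat(yaw):
    # tool down, closing line (tool y) at angle yaw from world x
    a=yaw/2+np.pi/4
    q=[np.array([np.cos(b),np.sin(b),0,0]) for b in (a,a+np.pi/2)]
    return q
def best(p,yaw):
    j0=robot.sense()["joints"]; c=[]
    for q in quat(yaw):
        j=kinematics.solve_ik(p,q)
        if j is not None: c.append((abs(j[5]),tuple(q)))
    return np.array(min(c)[1])
E
cat > b.py <<'E'
from h import *
tiles=[]
q=best([.54,-.2,.27],0.)
for i,p in enumerate([[.54,-.24,.27],[.53,-.14,.25],[.555,0.03,.29],[.555,0.09,.29]]):
    robot.move_ptp(p,q)
    c=imaging.camera("wrist"); P=cloud(c); np.savez(f"pics/w{i}",**c); tiles.append(c["color"])
    print("view",i,"cam",(-c["R"].T@c["t"]).round(3),round(c["vfov"],1),robot.sense()["time"])
    for t in (["big_bead_c","small_bead_c","end_cap_c","end_cap_mouth"] if i<2 else ["rod_tip","rod_root"]):
        for m in imaging.landmark_of("wrist",t):
            if m["score"]>.3:
                r,k=np.clip(np.round(m["centre"]).astype(int),0,[399,639]); print(" L",t,round(m["score"],2),np.round(m["centre"],1),P[r,k].round(4))
        if i<2 and t!="end_cap_mouth":
            for m in imaging.masks_of("wrist",t):
                if m["score"]<.3: continue
                M=m["pixels"]&(c["depth"]>0); z=np.percentile(P[M][:,2],90); T=M&(abs(P[...,2]-z)<.003)
                (cx,cy),(w,h),an=cv2.minAreaRect((P[T][:,:2]*1000).astype(np.float32))
                print(" M",t,round(m["score"],2),np.round(m["centre"]),M.sum(),"ztop",z.round(4),"topflat c",round(cx,1),round(cy,1),"wh",round(w,1),round(h,1),"ang",round(an,1))
o=np.vstack([np.hstack(tiles[:2]),np.hstack(tiles[2:])]); cv2.imwrite("pics/v2.png",cv2.resize(o,(800,500),interpolation=cv2.INTER_AREA)[:,:,::-1])
E
python3 b.py
```

```text
view 0 cam [ 0.54  -0.171  0.432] 66.8 3.6083
 L big_bead_c 0.96 [193.7 409.3] [ 0.6537 -0.2628  0.0327]
 L big_bead_c 0.8 [278.5 313.9] [ 0.5367 -0.2117  0.3576]
 L big_bead_c 0.62 [180.3 330.7] [ 0.5477 -0.2383  0.0612]
 M big_bead_c 0.85 [196. 408.] 421 ztop 0.0334 topflat c 654.6 -267.7 wh 21.3 20.2 ang 74.3
 M big_bead_c 0.81 [292. 316.] 236 ztop 0.0579 topflat c 521.6 -399.7 wh 15.3 30.5 ang 82.2
 M big_bead_c 0.57 [183. 336.] 845 ztop 0.061 topflat c 548.4 -244.7 wh 23.9 26.9 ang 0.5
 L small_bead_c 0.92 [123.2 317.2] [ 0.5307 -0.1701  0.0518]
 L small_bead_c 0.39 [123.4 326.6] [ 0.5428 -0.1701  0.05  ]
 M small_bead_c 0.74 [127. 317.] 476 ztop 0.0531 topflat c 533.0 -171.5 wh 19.7 21.5 ang 11.7
 L end_cap_c 0.76 [ 61.7 311.7] [ 0.5254 -0.1017  0.0492]
 M end_cap_c 0.78 [ 56. 308.] 1545 ztop 0.0492 topflat c 522.5 -96.6 wh 63.7 19.5 ang 81.1
 L end_cap_mouth 0.94 [ 30.  316.1] [ 0.5303 -0.0682  0.0482]
view 1 cam [ 0.53  -0.069  0.413] 66.8 4.5
 L big_bead_c 0.68 [262.1 338.8] [ 0.534  -0.1069  0.3336]
 M big_bead_c 0.54 [ 70. 510.] 5531 ztop 0.028 topflat c 745.4 -8.7 wh 94.6 93.8 ang 20.8
 L small_bead_c 0.65 [208.2 325.1] [ 0.5308 -0.1689  0.0538]
 M small_bead_c 0.61 [208. 327.] 545 ztop 0.053 topflat c 533.1 -170.9 wh 20.3 21.1 ang 13.4
 L end_cap_c 0.72 [147.2 318.8] [ 0.5236 -0.0955  0.0489]
 M end_cap_c 0.75 [146. 316.] 1274 ztop 0.0492 topflat c 522.3 -96.7 wh 62.2 19.7 ang 81.1
 L end_cap_mouth 0.78 [119.7 326.6] [ 0.5332 -0.0645  0.0193]
view 2 cam [0.555 0.099 0.452] 66.8 5.6417
 L rod_tip 0.75 [190.6 317.5] [5.449e-01 5.000e-04 1.700e-03]
 L rod_root 0.75 [ 85.4 331.1] [0.5617 0.139  0.1077]
view 3 cam [0.555 0.16  0.452] 66.8 6.1417
 L rod_tip 0.95 [237.6 316.2] [0.5444 0.0247 0.1039]
 L rod_root 0.85 [142.6 329. ] [0.5597 0.1395 0.1159]
```

View pics/v2.png

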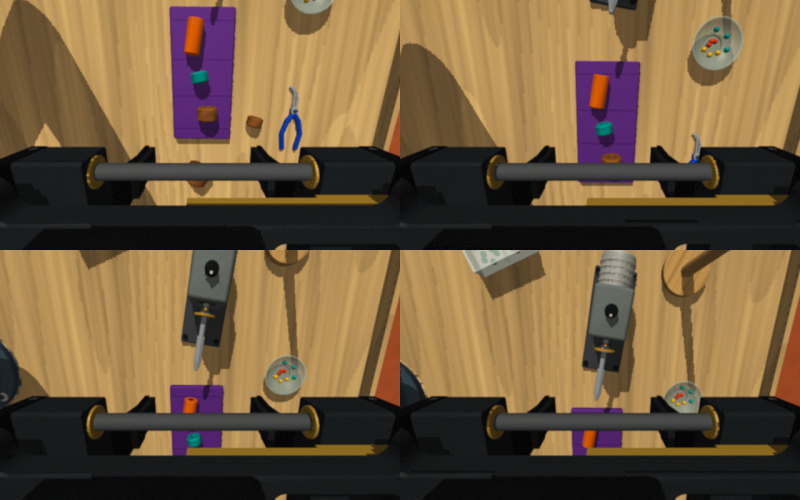

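The strip of wrist views shows the mat row clear of clutter and the rod pointing at the mat, with the tip at about (237,316) in the fourth view. Next I'll fit the rod axis and the object axes from these views.

```bash
cat > c.py <<'E'
from h import *
L=lambda n:dict(np.load(f"pics/{n}.npz"))
# rod fit per view
for n in ["w2","w3","top","side"]:
    c=L(n); P=cloud(c)
    a=np.array([.545,.025]); d=np.array([.015,.115]); d/=np.linalg.norm(d); e=np.array([d[1],-d[0]])
    for it in range(3):
        s=(P[...,:2]-a)@d; w=(P[...,:2]-a)@e
        M=(c["depth"]>0)&(abs(w)<.011)&(s>-.006)&(s<.075)&(P[...,2]>.088)&(P[...,2]<.115)
        S=[];W=[];wd=[]
        for lo in np.arange(0,.075,.005):
            k=M&(s>=lo)&(s<lo+.005)
            if k.sum()>4: S.append(lo+.0025);W.append((w[k].max()+w[k].min())/2);wd.append(np.ptp(w[k]))
        p=np.polyfit(S,W,1) if len(S)>3 else [0,0]
        a=a+e*p[1]; d=d+e*p[0]; d/=np.linalg.norm(d); e=np.array([d[1],-d[0]])
    q=P[M]; print(n,len(q),"at y=.05: x=",(a[0]+d[0]*(.05-a[1])/d[1]).round(4),"ang",np.degrees(np.arctan2(d[0],d[1])).round(2),"tip y",q[:,1].min().round(4),"z95",np.percentile(q[:,2],[50,90]).round(4),"width",np.round(wd,4)[:8])
    H=P[(c["depth"]>0)&(abs(P[...,0]-.57)<.06)&(P[...,1]>.1)&(P[...,1]<.3)&(P[...,2]>.11)]
    if len(H): print("   housing zmax",np.percentile(H[:,2],[50,99]).round(3))
# triangulate landmarks
def tri(obs):
    A=np.zeros((3,3));b=np.zeros(3)
    for n,rc in obs:
        o,v=ray(L(n),rc); v/=np.linalg.norm(v); Q=np.eye(3)-np.outer(v,v); A+=Q;b+=Q@o
    return np.linalg.solve(A,b).round(4)
print("tip",tri([("w2",(190.6,317.5)),("w3",(237.6,316.2))]),tri([("top",(196.8,317.9)),("side",(186.7,318))]))
print("root",tri([("w2",(85.4,331.1)),("w3",(142.6,329))]))
print("small",tri([("w0",(123.2,317.2)),("w1",(208.2,325.1))]),"cap",tri([("w0",(61.7,311.7)),("w1",(147.2,318.8))]),"mouth",tri([("w0",(30,316.1)),("w1",(119.7,326.6))]),
 "big",tri([("w0",(180.3,330.7)),("top",(196.6,409.8)),("side",(281.7,337.1))]))
# colour outlines: axis of top flat region
for n in ["w0","w1"]:
    c=L(n);P=cloud(c);
    for nm,z0,cx,cy in [("big",.060,.548,-.245),("small",.052,.533,-.171),("cap",.048,.5224,-.0967)]:
        M=(c["depth"]>0)&(np.hypot(P[...,0]-cx,P[...,1]-cy)<.045)&(P[...,2]>.026)
        q=P[M]
        if len(q)<50: continue
        r=cv2.minAreaRect((q[:,:2]*1000).astype(np.float32)); print(n,nm,np.round(r[0],1),np.round(r[1],1),round(r[2],1),np.percentile(q[:,2],95).round(4))
    m=P[(c["depth"]>0)&(abs(P[...,0]-.54)<.05)&(abs(P[...,1]+.13)<.008)]; print("mat z",np.median(m[:,2]).round(4))
E
python3 c.py
```

```text
w2 748 at y=.05: x= 0.5461 ang 9.35 tip y 0.0214 z95 [0.1042 0.1058] width [0.0098 0.0119 0.0134 0.0138 0.0133 0.0134 0.0139 0.0137]
   housing zmax [0.125 0.139]
w3 654 at y=.05: x= 0.5462 ang 9.24 tip y 0.0213 z95 [0.1043 0.1058] width [0.0091 0.0111 0.0137 0.0138 0.0127 0.0138 0.0134 0.0133]
   housing zmax [0.395 0.411]
top 128 at y=.05: x= 0.5459 ang 8.76 tip y 0.0239 z95 [0.1045 0.1072] width [0.0061 0.0087 0.011  0.0124 0.0117 0.0131 0.0119 0.0118]
   housing zmax [0.125 0.139]
side 90 at y=.05: x= 0.5471 ang 9.07 tip y 0.0222 z95 [0.1037 0.1069] width [0.0078 0.0079 0.0104 0.0105 0.0105 0.0105 0.0106 0.0106]
   housing zmax [0.124 0.138]
tip [0.5454 0.0212 0.0935] [0.5416 0.024  0.1015]
root [0.5609 0.1392 0.1028]
small [ 0.5309 -0.1703  0.0496] cap [ 0.5235 -0.0974  0.0266] mouth [ 0.5313 -0.0645  0.035 ] big [ 0.5486 -0.2404  0.0399]
w0 big [ 552.4 -233.8] [55.5 83.7] 83.1 0.3901
w0 small [ 525.8 -172.7] [49.  89.6] 11.5 0.3909
w0 cap [522.4 -96.5] [64.5 30.1] 81.5 0.0496
mat z 0.0189
w1 big [ 548.8 -235.3] [40.9 10.8] 0.1 0.0604
w1 small [ 529.7 -154.6] [33.8 56.1] 11.8 0.0534
w1 cap [ 524.8 -104.9] [76.2 73.9] 46.9 0.3703
mat z 0.2748
```

```bash
cat >> h.py <<'E'
RA=np.radians(9.2); D=np.array([np.sin(RA),np.cos(RA),0]); TIP=np.array([.5461-.0287*np.tan(RA),.0213,0])
def rod(s,z): # s = spindle x (m out from root)
    p=TIP+D*(.122-s); p[2]=z; return p
def st():
    s=robot.sense(); return dict(t=round(s["time"],2),p=s["position"].round(4).tolist(),f=s["force"].round(2).tolist(),fd=round(float(s["force"]@D),2),tq=s["wrist_torque"].round(3).tolist(),op=round(s["opening"],4),g=round(s["grip_force"],1))
def pick(x,y,yaw,z,force):
    q=best([x,y,.13],yaw)
    robot.move_ptp([x,y,.13],q); robot.move_linear([x,y,z],.12); print(st())
    robot.gripper_close(force); print(st())
    return q
QR=lambda: best(rod(.16,.082),-RA)
E
cat > d.py <<'E'
from h import *
pick(.548,-.243,0.,.021,15)
robot.move_linear([.548,-.243,.1],.12)
c=imaging.camera("wrist"); save(c,"held.png")
robot.move_linear(rod(.165,.082),.2,rotation=QR()); print(st())
c=imaging.camera("wrist"); np.savez("pics/w4",**c); s=imaging.camera("side"); np.savez("pics/s4",**s)
o=np.hstack([cv2.resize(c["color"][60:300,180:460],(466,400),interpolation=cv2.INTER_CUBIC),cv2.resize(s["color"][150:270,260:360],(333,400),interpolation=cv2.INTER_CUBIC)])
cv2.imwrite("pics/v3.png",o[:,:,::-1])
E
python3 d.py
```

```text
{'t': 8.68, 'p': [0.5486, -0.2433, 0.0217], 'f': [0.44, -0.05, 0.71], 'fd': 0.02, 'tq': [-0.028, -0.171, 0.029], 'op': 0.0869, 'g': 0.0}
{'t': 9.5, 'p': [0.548, -0.243, 0.021], 'f': [0.01, 0.35, 0.5], 'fd': 0.34, 'tq': [-0.008, -0.125, 0.008], 'op': 0.0419, 'g': 15.0}
{'t': 11.62, 'p': [0.5349, -0.0218, 0.082], 'f': [0.2, 0.44, -0.12], 'fd': 0.46, 'tq': [-0.06, -0.065, -0.064], 'op': 0.0417, 'g': 15.0}
```

View pics/v3.png

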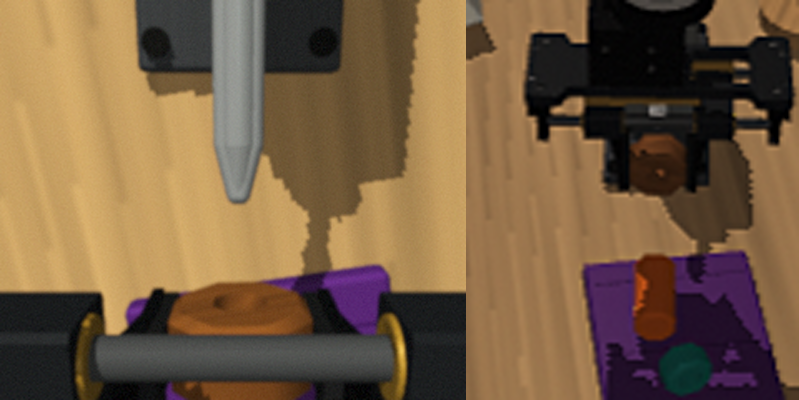

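The bead is held squarely (opening 41.7 mm). In the wrist view the rod tip at (200,238) lines up with the bead at column 240, so I'll slide it on.

```bash
cat > e.py <<'E'
from h import *
print(robot.move_linear(rod(.105,.082),.05,threshold=4),st())
E
cat > e2.py <<'E'
from h import *
p0=robot.sense()["position"]
print(robot.move_linear(rod(.024,.082),.025,threshold=2.0),st())
p=robot.sense()["position"]; print("s=",.122-float((p-TIP)@D)); robot.wait(.2); print(st())
E
python3 e.py && python3 e2.py
```

```text
False {'t': 13.07, 'p': [0.5442, 0.0378, 0.082], 'f': [0.53, -0.02, -1.04], 'fd': 0.06, 'tq': [-0.047, -0.105, -0.064], 'op': 0.0422, 'g': 15.0}
True {'t': 15.47, 'p': [0.555, 0.1055, 0.0817], 'f': [0.63, -3.74, 0.91], 'fd': -3.59, 'tq': [-0.607, -0.165, -0.071], 'op': 0.0419, 'g': 15.0}
s= 0.0367186191389999
{'t': 15.68, 'p': [0.5548, 0.1055, 0.0813], 'f': [0.91, -3.19, 0.32], 'fd': -3.01, 'tq': [-0.545, -0.209, -0.055], 'op': 0.0419, 'g': 15.0}
```

Contact with the plate at s≈0.037. I'll release and fetch the small bead.

```bash
cat > g.py <<'E'
from h import *
robot.ungrasp(); p=robot.sense()["position"]; robot.move_linear([p[0],p[1],.15],.15)
robot.move_linear(rod(.16,.15),.25)
s=imaging.camera("side"); save(s,"s5.png"); P=cloud(s)
pick(.5332,-.172,np.radians(12),.0205,15)
robot.move_linear([.5332,-.172,.0855],.12)
robot.move_linear(rod(.16,.0855),.2,rotation=QR()); print(st())
c=imaging.camera("wrist"); np.savez("pics/w5",**c)
o=np.hstack([cv2.resize(c["color"][60:300,180:460],(466,400),interpolation=cv2.INTER_CUBIC),cv2.resize(s["color"][120:240,260:360],(333,400),interpolation=cv2.INTER_CUBIC)])
cv2.imwrite("pics/v4.png",o[:,:,::-1])
E
python3 g.py
```

```text
{'t': 19.72, 'p': [0.5338, -0.1721, 0.0211], 'f': [-0.74, -0.54, 0.55], 'fd': -0.66, 'tq': [-0.021, -0.099, 0.021], 'op': 0.0873, 'g': 0.0}
{'t': 20.63, 'p': [0.5332, -0.172, 0.0205], 'f': [-0.04, -0.34, 0.58], 'fd': -0.34, 'tq': [-0.102, -0.081, -0.031], 'op': 0.0338, 'g': 15.0}
{'t': 22.25, 'p': [0.5353, -0.0166, 0.085], 'f': [0.02, -1.07, -0.26], 'fd': -1.06, 'tq': [0.02, -0.097, 0.029], 'op': 0.0341, 'g': 15.0}
```

View pics/v4.png

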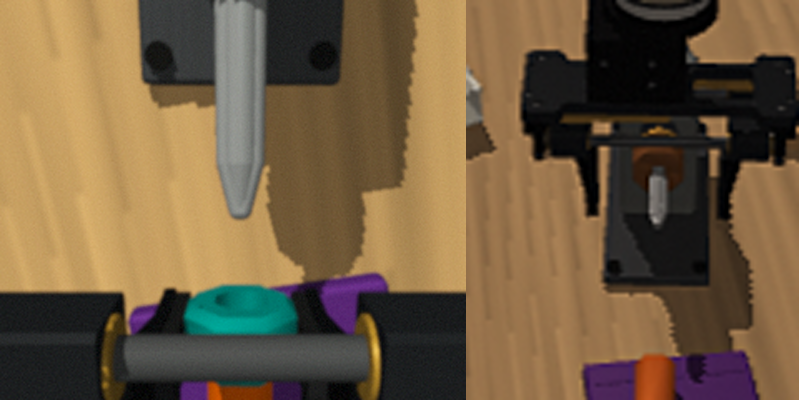

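The big bead is on the rod and the turquoise bead is squarely held and in line (column 241 against the rod's 240). Sliding it on.

```bash
cat > k.py <<'E'
from h import *
print(robot.move_linear(rod(.088,.0855),.05,threshold=4),st())
print(robot.move_linear(rod(.048,.0855),.02,threshold=2.0),st())
p=robot.sense()["position"]; print("s=",.122-float((p-TIP)@D)); robot.wait(.2); print(st())
robot.ungrasp(); robot.move_linear([p[0],p[1],.15],.15)
robot.move_linear(rod(.15,.19),.25)
c=imaging.camera("wrist"); np.savez("pics/w6",**c); s=imaging.camera("side"); np.savez("pics/s6",**s)
o=np.hstack([cv2.resize(c["color"][60:300,180:460],(466,400),interpolation=cv2.INTER_CUBIC),cv2.resize(s["color"][120:240,260:360],(333,400),interpolation=cv2.INTER_CUBIC)])
cv2.imwrite("pics/v5.png",o[:,:,::-1])
print(st())
E
python3 k.py
```

```text
False {'t': 23.89, 'p': [0.5469, 0.0546, 0.0855], 'f': [-0.8, -0.04, -0.07], 'fd': -0.16, 'tq': [0.005, -0.109, -0.055], 'op': 0.0338, 'g': 15.0}
True {'t': 25.12, 'p': [0.5507, 0.0789, 0.0852], 'f': [0.46, -2.64, 0.35], 'fd': -2.53, 'tq': [-0.545, -0.149, -0.002], 'op': 0.034, 'g': 15.0}
s= 0.06370506278220961
{'t': 25.32, 'p': [0.5504, 0.0787, 0.0849], 'f': [0.49, -2.28, 0.25], 'fd': -2.17, 'tq': [-0.474, -0.148, 0.082], 'op': 0.034, 'g': 15.0}
{'t': 27.63, 'p': [0.5361, -0.0051, 0.1888], 'f': [-0.2, 1.0, -0.68], 'fd': 0.96, 'tq': [-0.053, -0.125, -0.016], 'op': 0.0875, 'g': 0.0}
```

View pics/v5.png

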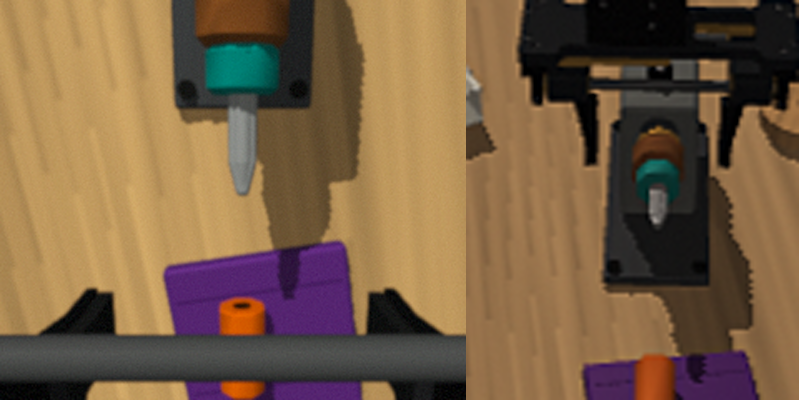

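Both beads sit on the rod in the right order, with the cap clear on the mat at (345,243). Now the cap.

```bash
cat > l.py <<'E'
from h import *
c=dict(np.load("pics/w6.npz")); P=cloud(c); I=cv2.cvtColor(c["color"],cv2.COLOR_RGB2HSV)
M=(c["depth"]>0)&(abs(I[...,0].astype(int)-86)<8)&(I[...,1]>150)&(P[...,2]>.08)&(abs(P[...,0]-.55)<.03)
print("turq",M.sum(),"s",(.122-np.percentile((P[M]-TIP)@D,[1,5,95,99])).round(4))
pick(.5224,-.0967,np.radians(-8.8),.0205,55)
robot.move_linear([.5224,-.0967,.0875],.12)
robot.move_linear(rod(.17,.0875),.15,rotation=QR()); robot.wait(.3); print(st())
c=imaging.camera("wrist"); np.savez("pics/w7",**c); s=imaging.camera("side"); np.savez("pics/s7",**s)
o=np.hstack([cv2.resize(c["color"][60:300,180:460],(466,400),interpolation=cv2.INTER_CUBIC),cv2.resize(s["color"][130:230,276:360],(333,400),interpolation=cv2.INTER_CUBIC)])
cv2.imwrite("pics/v6.png",o[:,:,::-1])
E
python3 l.py
```

```text
turq 1401 s [0.1251 0.1244 0.0538 0.0527]
{'t': 29.21, 'p': [0.523, -0.0967, 0.0212], 'f': [-0.28, -0.62, 0.28], 'fd': -0.66, 'tq': [0.013, -0.134, -0.011], 'op': 0.087, 'g': 0.0}
{'t': 30.18, 'p': [0.5224, -0.0967, 0.0205], 'f': [1.25, 0.45, -0.65], 'fd': 0.64, 'tq': [-0.079, -0.056, -0.048], 'op': 0.0291, 'g': 55.0}
{'t': 31.82, 'p': [0.5338, -0.0269, 0.0875], 'f': [0.4, -0.31, -0.53], 'fd': -0.24, 'tq': [-0.039, -0.079, 0.013], 'op': 0.0298, 'g': 55.0}
```

View pics/v6.png

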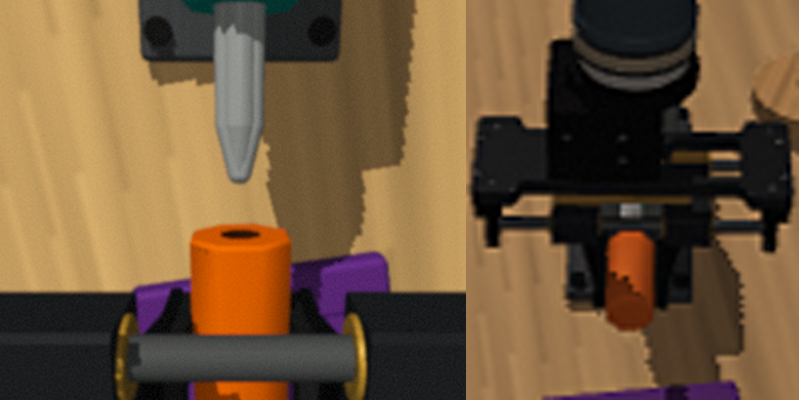

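The cap is level and in line: mouth at column 240, rod tip at column 239. I'll check the height, then insert in stages while watching the force.

```bash
cat > m.py <<'E'
from h import *
c=dict(np.load("pics/w7.npz")); P=cloud(c)
s=.122-(P-TIP)@D; w=(P-TIP)@np.array([D[1],-D[0],0])
f=lambda lo,hi,z0:np.percentile(P[(c["depth"]>0)&(abs(w)<.003)&(s>lo)&(s<hi)&(P[...,2]>z0)&(P[...,2]<.13)][:,2],[50]).round(4)
ct,rt=f(.140,.150,.1),f(.085,.100,.09); print("cap top",ct,"rod top",rt,"cap-rod axis",(ct-.015-rt+.005))
if abs((ct-rt-.010)[0])>.002: raise SystemExit("height off")
for x in (.150,.140,.130):
    print(robot.move_linear(rod(x,.0875),.025,threshold=20),st())
E
python3 m.py
```

```text
cap top [0.1155] rod top [0.1052] cap-rod axis [0.0003]
False {'t': 32.87, 'p': [0.537, -0.0064, 0.0875], 'f': [-0.05, 0.51, -0.96], 'fd': 0.49, 'tq': [-0.03, -0.118, 0.033], 'op': 0.0291, 'g': 55.0}
False {'t': 33.42, 'p': [0.5386, 0.0036, 0.0875], 'f': [-0.83, -0.06, -0.45], 'fd': -0.19, 'tq': [-0.132, -0.077, 0.028], 'op': 0.0293, 'g': 55.0}
False {'t': 33.97, 'p': [0.54, 0.0124, 0.0874], 'f': [-0.76, -6.45, -0.74], 'fd': -6.49, 'tq': [-0.876, 0.081, 0.04], 'op': 0.0294, 'g': 55.0}
```

```bash
cat > n.py <<'E'
from h import *
import sys
def F():
    v=[];t=[]
    for _ in range(6): robot.wait(.02); q=robot.sense(); v.append(q["force"]@D); t.append(q["position"])
    return np.mean(v), .122-float((np.mean(t,0)-TIP)@D)
for x in np.arange(*map(float,sys.argv[1:4])):
    h=robot.move_linear(rod(x,.0875),.012,threshold=20); 
    m=robot.sense()["force"]@D; a,b=F(); print(round(x,4),h,"moving",round(m,2),"rest",round(a,2),"s",round(b,5))
    if m< float(sys.argv[4]): break
print(st())
E
python3 n.py .125 .1085 -.002 -15
```

```text
0.125 False moving -7.59 rest -6.98 s 0.12665
0.123 False moving -7.15 rest -7.51 s 0.12477
0.121 False moving -7.61 rest -7.72 s 0.12286
0.119 False moving -8.23 rest -8.05 s 0.12091
0.117 False moving -8.07 rest -8.25 s 0.11901
0.115 False moving -8.83 rest -8.17 s 0.11694
0.113 False moving -7.98 rest -8.37 s 0.11493
0.111 False moving -9.22 rest -8.49 s 0.11306
0.109 False moving -8.19 rest -8.25 s 0.11104
{'t': 37.97, 'p': [0.5432, 0.0321, 0.0874], 'f': [-1.05, -8.39, -0.8], 'fd': -8.45, 'tq': [-1.424, 0.164, -0.092], 'op': 0.029, 'g': 55.0}
```

```bash
sed -i 's/if m< /if a< /' n.py; python3 n.py .1082 .099 -.0006 -11.9
```

```text
0.1082 False moving -8.87 rest -8.67 s 0.11028
0.1076 False moving -8.49 rest -8.22 s 0.10969
0.107 False moving -8.69 rest -8.18 s 0.10906
0.1064 False moving -9.44 rest -8.73 s 0.10846
0.1058 False moving -8.69 rest -8.54 s 0.10796
0.1052 False moving -8.65 rest -8.75 s 0.10735
0.1046 False moving -8.81 rest -8.85 s 0.10682
0.104 False moving -9.36 rest -8.83 s 0.10627
0.1034 False moving -11.32 rest -11.18 s 0.10618
0.1028 False moving -11.93 rest -12.59 s 0.10594
{'t': 41.47, 'p': [0.544, 0.0372, 0.0874], 'f': [-2.21, -12.57, -0.46], 'fd': -12.76, 'tq': [-2.062, 0.24, -0.043], 'op': 0.0296, 'g': 55.0}
```

```bash
python3 n.py .1022 .1012 -.0006 -13.6
cat > o.py <<'E'
from h import *
robot.move_linear(rod(.1035,.0875),.02); robot.wait(.2); print("unload",st())
robot.ungrasp(); robot.wait(.3); print(st())
p=robot.sense()["position"]; robot.move_linear([p[0],p[1],.15],.12); robot.move_linear(rod(.17,.2),.25)
c=imaging.camera("wrist"); np.savez("pics/w8",**c); s=imaging.camera("side")
o=np.hstack([cv2.resize(c["color"][60:300,180:460],(466,400),interpolation=cv2.INTER_CUBIC),cv2.resize(s["color"][120:240,260:360],(333,400),interpolation=cv2.INTER_CUBIC)])
cv2.imwrite("pics/v7.png",o[:,:,::-1]); print(st())
E
python3 o.py
```

```text
0.1022 False moving -12.63 rest -12.66 s 0.1055
0.1016 False moving -13.42 rest -13.48 s 0.10507
{'t': 42.17, 'p': [0.5442, 0.038, 0.0874], 'f': [-2.31, -13.64, 0.39], 'fd': -13.84, 'tq': [-2.208, 0.35, -0.161], 'op': 0.0295, 'g': 55.0}
unload {'t': 42.62, 'p': [0.5441, 0.0379, 0.0874], 'f': [-0.78, -8.08, 0.32], 'fd': -8.1, 'tq': [-1.349, 0.126, -0.13], 'op': 0.0291, 'g': 55.0}
{'t': 44.08, 'p': [0.5444, 0.0396, 0.0875], 'f': [0.78, -0.82, 0.41], 'fd': -0.69, 'tq': [0.001, -0.089, 0.029], 'op': 0.087, 'g': 0.0}
{'t': 45.33, 'p': [0.5327, -0.0249, 0.1985], 'f': [-1.52, -0.73, 0.2], 'fd': -0.96, 'tq': [-0.002, -0.063, 0.071], 'op': 0.0869, 'g': 0.0}
```

View pics/v7.png

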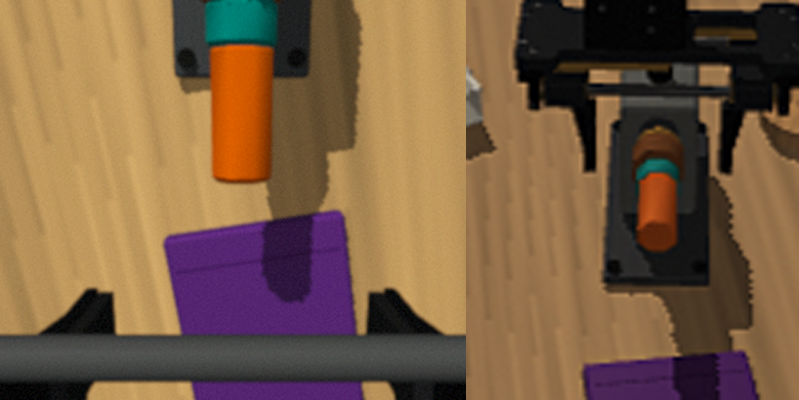

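The cap sits straight and touches the turquoise bead at (45,240), with the plate compressed about 1 mm. Handing in.

```bash
python3 -c "
from h import *
print(robot.sign_off())"
```

```text
the job is handed in; nothing more can be done
None
```

The big bead, the small bead and then the cap are on the spindle and let go, clamped with an estimated 4.5–5 N from the force readings; I handed the job in at about 45 s, and no verdict came back.

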